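# Reject the rattling laser head, clamp a sound one

### The job

One of the three sealed laser heads has its optics block loose inside: lift heads off the bench one by one, tilt each lengthwise and feel for the one in which something slides. Stand that one in the red reject tray, stand a sound one on its foot between the jaws of the quick-release clamp and then flip the clamp's red cam lever over centre until it snaps shut on the foot. The other sound head ends upright on the bench; set the heads down without dropping them, and leave the small things lying about where they are.

Things in the scene. Friction and masses are not known exactly. Their poses are not given: they have to be found in the camera images.
- head_1: sealed line-laser head, one of three alike: black box 120 long (x), 40 wide (y), on an aluminium foot 84 x 36 x 10 high. Plain flat sides from 10 to 54 high, fins on the roof to 59. Origin: centre of the foot's underside; x towards the nose (red window), a connector sticks out 14 at the tail; z up. Stands on the bench at the start
- head_2: second head, same shape and frame as head_1. Each head weighs about 0.45 kg, 0.20 kg of it a metal block inside, at the middle of its length. In two heads the block is held fast, in one (a different one each time) it is loose and slides lengthwise, up to 39 either way from the middle, once the head is tilted by some 15 degrees
- head_3: third head, same shape and frame as head_1. A loose block knocks against the low end and stays there when the head is brought level again: the load in the hand has then moved, by about 0.08 N m about the head's y axis for each end (0.16 N m between one end and the other). In a sound head nothing moves
- clamp: quick-release clamp fixed to the bench: base plate 150 (x) x 130 x 12, aluminium bed with its top 26 above the bench, two jaws 80 long (x), tops 33 above the bench and bevelled inwards. A head goes in lengthwise along x, nose either way. Origin: underside of the plate, below the seat; z up. Fixed jaw's face at y = +18, sliding jaw's face at y = -26 when open
- clamp_seat (a point): point on the bed's top, 26 above the bench, where a clamped head's origin lies: mid length of the jaws, 18 from the fixed jaw. Axes as the clamp's. The open gap is 44 for a foot of 36, so its middle is at y = -4 here; the jaw then pushes the foot to y = 0
- clamp_jaw: the clamp's steel sliding jaw, 80 x 10 x 7, on the -y side. The cam drives it towards the clamp's +y, 9 at most; it is sprung and presses on the foot with 10 to 20 N. Origin: the clamp's origin, shifted along y with the jaw
- cam_lever (a joint): angle of the cam lever, rad: 0 open (as it starts), 2.10 shut. Open it points 120 degrees clockwise (from above) from the clamp's +x, shut along +x; it turns counter-clockwise to shut. It resists up to 1.75 rad (at most 7 N at the grip) and springs back open if let go before; beyond 1.75 it snaps on to 2.10 and stays
- lever_grip (a point): point on the lever's red handle, 75 out from its pivot, 31 above the bench; x points outwards along the lever. Handle from 38 to 98 from the pivot, 13 wide, 23 to 39 above the bench
- lever_pivot (a point): on the lever's upright pivot axis, 31 above the bench, at x = -20, y = -54 of the clamp; axes as the clamp's
- reject_tray: open red plastic tray, 200 (x) x 150 (y) x 38 high, walls and floor 4 thick, fixed to the bench. Origin: centre of its underside
- reject_tray_in (a point): centre of the tray's inner floor, 4 above the bench; clear space 192 x 142; axes as the tray's
- screwdriver: screwdriver 170 long lying on the bench, leave it alone; origin under its middle, x towards the tip
- lens_cap: black round lens cap, 48 across, 9 high, leave it alone; origin centre of its underside
- coupling: aluminium shaft coupling with an orange middle, 30 across, 34 high, leave it alone; origin centre of its underside
- target_plate: white square calibration plate with black dots, 75 x 75 x 6, leave it alone; origin centre of its underside
Mind the look-alikes: they are no part of the job. What is shaped like the head_1 but green is not meant. What is shaped like the head_3 but brown is not meant.

How it is judged:
On the way, in this order (a step that is already met when the one before it is completed fails the run):
1. a head is lifted off the bench and tilted (more than 11 degrees) to feel for a loose piece (((height (world z) of head_1 above 0.03 m and angle between head_1's own z axis and vertical between 0.2 and 1.4 rad) or (height (world z) of head_2 above 0.03 m and angle between head_2's own z axis and vertical between 0.2 and 1.4 rad) or (height (world z) of head_3 above 0.03 m and angle between head_3's own z axis and vertical between 0.2 and 1.4 rad))), for 0.2 s.
2. a sound head stands on the clamp's bed between the jaws, lever still open (((x of head_1 in the frame of clamp_seat between -0.016 and 0.016 m and y of head_1 in the frame of clamp_seat between -0.009 and 0.009 m and z of head_1 in the frame of clamp_seat between -0.004 and 0.004 m and angle between the x axis of head_1 and the x axis of clamp, either way round below 0.12 rad) or (x of head_2 in the frame of clamp_seat between -0.016 and 0.016 m and y of head_2 in the frame of clamp_seat between -0.009 and 0.009 m and z of head_2 in the frame of clamp_seat between -0.004 and 0.004 m and angle between the x axis of head_2 and the x axis of clamp, either way round below 0.12 rad) or (x of head_3 in the frame of clamp_seat between -0.016 and 0.016 m and y of head_3 in the frame of clamp_seat between -0.009 and 0.009 m and z of head_3 in the frame of clamp_seat between -0.004 and 0.004 m and angle between the x axis of head_3 and the x axis of clamp, either way round below 0.12 rad)) and ((x of block_2_c0 in the frame of clamp_seat between -0.016 and 0.016 m and y of block_2_c0 in the frame of clamp_seat between -0.009 and 0.009 m and height (world z) of block_2_c0 above 0.045 m) or (x of block_3_c0 in the frame of clamp_seat between -0.016 and 0.016 m and y of block_3_c0 in the frame of clamp_seat between -0.009 and 0.009 m and height (world z) of block_3_c0 above 0.045 m)) and value of joint cam_lever below 1 rad), for 0.2 s.
3. the cam lever is over centre and shut, the jaw pressing on the foot of that head (value of joint cam_lever above 1.95 rad and ((x of head_1 in the frame of clamp_seat between -0.016 and 0.016 m and y of head_1 in the frame of clamp_seat between -0.004 and 0.004 m and z of head_1 in the frame of clamp_seat between -0.004 and 0.004 m and angle between the x axis of head_1 and the x axis of clamp, either way round below 0.06 rad and contact force between head_1 and clamp_jaw above 3 N) or (x of head_2 in the frame of clamp_seat between -0.016 and 0.016 m and y of head_2 in the frame of clamp_seat between -0.004 and 0.004 m and z of head_2 in the frame of clamp_seat between -0.004 and 0.004 m and angle between the x axis of head_2 and the x axis of clamp, either way round below 0.06 rad and contact force between head_2 and clamp_jaw above 3 N) or (x of head_3 in the frame of clamp_seat between -0.016 and 0.016 m and y of head_3 in the frame of clamp_seat between -0.004 and 0.004 m and z of head_3 in the frame of clamp_seat between -0.004 and 0.004 m and angle between the x axis of head_3 and the x axis of clamp, either way round below 0.06 rad and contact force between head_3 and clamp_jaw above 3 N))), for 0.2 s.
At the end, for the whole second after the job is handed in: Loose-block head in the tray; a sound head on the clamp's bed, centred to 16 mm, foot square on the fixed jaw (4 mm, 0.06 rad), lever past 1.95 rad, jaw pressing on it; the other sound head on the bench, clear of tray and clamp. All upright (0.12 rad) and at rest (all of step 3 and x of block_1_c0 in the frame of reject_tray between -0.095 and 0.095 m and y of block_1_c0 in the frame of reject_tray between -0.07 and 0.07 m and height (world z) of block_1_c0 below 0.06 m and ((x of block_2_c0 in the frame of clamp_seat between -0.016 and 0.016 m and y of block_2_c0 in the frame of clamp_seat between -0.009 and 0.009 m and height (world z) of block_2_c0 above 0.045 m and height (world z) of block_3_c0 below 0.04 m and horizontal distance between block_3_c0 and reject_tray_in above 0.075 m and horizontal distance between block_3_c0 and clamp_seat above 0.06 m) or (x of block_3_c0 in the frame of clamp_seat between -0.016 and 0.016 m and y of block_3_c0 in the frame of clamp_seat between -0.009 and 0.009 m and height (world z) of block_3_c0 above 0.045 m and height (world z) of block_2_c0 below 0.04 m and horizontal distance between block_2_c0 and reject_tray_in above 0.075 m and horizontal distance between block_2_c0 and clamp_seat above 0.06 m)) and angle between each of head_1, head_2, head_3's own z axis and vertical below 0.12 rad and linear speed of each of head_1, head_2, head_3 below 0.03 m/s); the robot touches nothing.
It fails at once if a head is dropped: it falls faster than 0.7 m/s (about 25 mm of free fall) with no finger on it ((linear speed of head_1 above 0.7 m/s and contact force between the fingers and head_1 below 0.2 N) or (linear speed of head_2 above 0.7 m/s and contact force between the fingers and head_2 below 0.2 N) or (linear speed of head_3 above 0.7 m/s and contact force between the fingers and head_3 below 0.2 N)).
It fails at once if the screwdriver, lens cap, coupling or target plate is moved by more than 30 mm (distance of any of screwdriver, lens_cap, coupling, target_plate from where it was at the start of the episode above 0.03 m).
It also fails if it takes over 72 s, if anything falls off the work surface, if the arm or the gripper's body presses on something with over 40 N, if the wrist force passes 120 N, or if a joint passes its speed limit or range.

### The arm

A 6-joint arm with a two-finger parallel gripper is mounted at the origin on the work surface. World frame = base frame: x ahead of the robot, y to its left, z up, the work surface at z = 0. Lengths are in m, angles in rad, forces in N, time in s.
With the tool pointing down it reaches from about 0.4 to 0.825 m from the base axis. Payload 7 kg.
Tool frame: the origin (TCP) lies midway between the tips of the shut fingers; the grasp point (between the pads) lies arm.hold_point_z behind it (arm.hold_point_z is the distance from the TCP to the grasp point, in m); z points along the fingers, y is the line along which they close (so a half turn about z gives the same grasp; the last joint's range is limited). The gripper opens to 88 mm and grips with 3 to 60 N. Pads are 19 mm wide; open, the fingers measure 130 mm over their backs; the gripper's body (78 mm by 193 mm) begins 47 mm behind the grasp point.
Start: joints at [-1.034, 0.359, 0.012, 0, -1.224, -0.288], TCP at [0.166, -0.654, 0.227] pointing down, gripper open.
Joint ranges: [-3.07, 3.07], [-1.43, 2.12], [-1.02, 1.25], [-3.03, 1.67], [-3.05, -0], [-3.03, 3.03]. Speed limits (rad/s): [2.39, 2.39, 3.01, 3.14, 3.14, 3.14].

### API

Orientations are given as [roll, pitch, yaw] about the fixed x, y, z axes, in that order (R = Rz(yaw) Ry(pitch) Rx(roll)).
In Python, from station import arm gives the robot as it stands.
- The arm moves only by the shell command python3 -m crank 'ROWS' [OPENING] [FORCE]. ROWS is JSON, a list that holds one entry, the list of rows, each a list of 4 numbers: the shift along the tool's x, y, z in units of 25 mm (1.0 is 25 mm), then the turn about the tool's z in units of 5 degrees (1.0 is 5 degrees). A call has 1 to 12 rows; each row is the pose to reach, as a shift and turn from the pose commanded when the call began, along the tool's axes at that moment; what a row does not reach only later rows make up. A row lasts 1/8 s, in which the tool goes at most 62.5 mm and 10.7 degrees, less where a joint would pass 70% of its speed; a pose out of reach is approached as far as the arm can. A call with a gripper value outside its range is refused whole. OPENING is the closure, from 0 (fully open) to 1 (shut), set as the call begins (- or left out, the last holds). The fingers move at their own pace and stop on an object; FORCE is the grip in N (left out, the last holds). Time passes only in rows, so rows that repeat a pose let the fingers close. It gives the time, the measured TCP pose, the force, the opening and the grip force at its end, in the units of the state.
- arm.get_state(): the state, without advancing time (a new reading comes with each control period).
- arm.grab_frame(name): name is "side" or "top"; returns (picture, depth): 420x560x3 uint8, red, green, blue; 420x560 float32, m along the optical axis (not along the pixel's ray), 0 where there is no reading.
- arm.get_calibration(name): a dict with "mtx" (3x3 intrinsics, pixels), "R" (3x3) and "t" (3): a world point X has camera coordinates R X + t. Camera axes: x right, y down, z forward; pixel columns grow to the right and rows downward; lengths in m; the calibration is good to about 2 mm. A picture is of the moment at which its call begins. get_calibration takes no time and is no camera call.
- arm.job_done(): hands the job in; it is judged then, once.
Trained networks look in the newest picture that a camera, given by its name, has taken for a name from the list of things; names that differ only in an ending like _2 or _b are one class to them, and where a whole thing is asked for, a point or a joint stands for the part that bears it (a point fixed in the world has none). Each returns a list of dicts, best first, with "score" (0 to 1); they miss things now and then, are a little off and sometimes report something else, mostly with a low value. They report only what shows in the picture. A call takes as long as a camera call. They do not tell look-alikes from the thing itself.
- arm.recognise(thing, camera): "extent" ([left, top, width, height] in pixels, round what is visible of it).
- arm.trace(thing, camera): "mask" (420x560 bool, what is visible of it) and "extent" ([left, top, width, height] in pixels, round what is visible of it).
The state is a dict: "t": time; "q": joint angles; "qd": joint speeds; "joint_efforts": joint torques, N m; "eef_pos": TCP position; "ee_rot": TCP orientation; "force": force on the tool from outside, world axes, zero at the start; "moment": the same for the moment, N m; "width": finger opening in m; "gripper_force": force on a finger pad.
Only numpy, scipy, OpenCV 4.12 (cv2) and the standard library are available. Lean on these libraries where they do the work, as an engineer would, in place of code of your own. Each camera call takes 0.05 s, during which the arm holds its last target. There are 200 camera calls.

## Working session

There is one attempt and no reset: what is moved stays moved. The work goes in short steps, Python scripts to look and compute and a shell command to move; the robot and the scene stay as the last step left them, time stands still between calls to the robot, and variables do not carry over. Pictures are saved under pics/ and viewed, at most 10 in all, crops included, and the job is handed in when it is done.

```bash
mkdir -p pics; ls; cat > h.py <<'E'
import numpy as np, cv2
from station import arm
def frame(n):
    p,d=arm.grab_frame(n); return p,d,arm.get_calibration(n)
def world(c,u,v,z):
    "depth z (m) -> world"
    x=np.linalg.inv(c['mtx'])@np.vstack([np.ravel(u),np.ravel(v),np.ones(np.size(u))])*np.ravel(z)
    return (c['R'].T@(x-np.array(c['t']).reshape(3,1))).T
def save(n,p): cv2.imwrite('pics/'+n+'.png',p[:,:,::-1])
E
python3 - <<'E'
from h import *
print(arm.hold_point_z, arm.get_state())
for n in ('top','side'):
    p,d,c=frame(n); save(n+'0',p); np.savez('/tmp/'+n,p=p,d=d)
    print(n,c)
    for t in ('head_1','clamp','cam_lever','reject_tray','screwdriver','lens_cap','coupling','target_plate'):
        for r in arm.trace(t,n):
            if r['score']<.3: continue
            v,u=np.nonzero(r['mask']&(d>0)); 
            if len(u)==0: continue
            w=world(c,u,v,d[v,u]); print(t,round(r['score'],2),r['extent'],np.median(w,0).round(3),w.min(0).round(3),w.max(0).round(3))
E
```

```text
pics
0.0188 {'t': 0.0, 'q': array([-1.03391322e+00,  3.59391216e-01,  1.10665161e-02, -3.84835552e-04,
       -1.22410221e+00, -2.88088415e-01]), 'qd': array([-3.24458065e-05,  9.47732689e-04,  1.10873176e-03,  3.51301155e-04,
        1.27500093e-03,  8.12788032e-04]), 'joint_efforts': array([ 4.75655488e-04, -5.82716489e+01,  2.93056941e+01,  6.99678987e+00,
        7.00867851e-03, -1.89024017e-04]), 'eef_pos': array([ 0.16606512, -0.65374419,  0.22561697]), 'ee_rot': array([ 3.13992648e+00, -1.16469460e-04, -2.89292892e+00]), 'force': array([-0.67123578,  0.02299985, -0.67825367]), 'moment': array([-0.03634105, -0.06835507, -0.04289012]), 'gripper_force': 0.0, 'width': 0.08750066198937172}
top {'mtx': array([[468.7755387 ,   0.        , 278.37596745],
       [  0.        , 468.7755387 , 204.54454409],
       [  0.        ,   0.        ,   1.        ]]), 'R': array([[-0.00725368, -0.99979661, -0.01881835],
       [-0.980376  ,  0.01081773, -0.19683971],
       [ 0.19700324,  0.01702125, -0.98025507]]), 't': array([0.04141979, 0.48488065, 0.87790244])}
head_1 0.91 [112.4, 310.5, 67.5
[... 2488 characters left out ...]
  0.015] [ 0.449  0.175 -0.004] [0.648 0.377 0.042]
cam_lever 0.94 [229.7, 280.2, 42.4, 36.7] [0.504 0.327 0.036] [ 0.449  0.274 -0.001] [0.54  0.377 0.042]
reject_tray 0.89 [204.6, 145.8, 70.4, 36.7] [ 0.595 -0.294  0.013] [ 0.487 -0.362 -0.003] [ 0.697 -0.188  0.043]
screwdriver 0.7 [179.4, 186.8, 29.6, 30.9] [ 0.688 -0.057  0.02 ] [ 0.67  -0.145 -0.004] [0.714 0.025 0.035]
lens_cap 0.68 [201.0, 220.4, 15.7, 10.6] [0.637 0.042 0.008] [ 0.617  0.011 -0.002] [0.66  0.062 0.015]
coupling 0.43 [203.6, 187.8, 10.0, 16.9] [ 0.655 -0.069  0.023] [ 0.641 -0.095 -0.002] [ 0.675 -0.057  0.038]
target_plate 0.91 [155.6, 234.5, 37.0, 25.6] [0.704 0.139 0.006] [ 0.666  0.094 -0.001] [0.744 0.178 0.011]
```

View pics/top0.png

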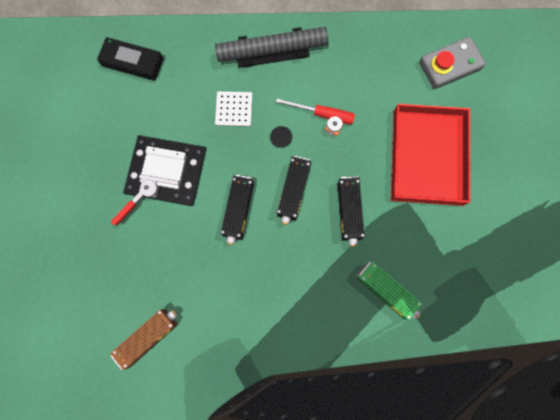

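View pics/side0.png

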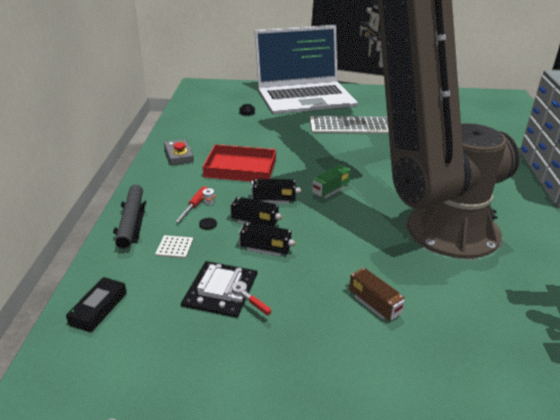

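```bash
cat >> h.py <<'E'
def rect(P):
    (cx,cy),(a,b),ang=cv2.minAreaRect((np.asarray(P)[:,:2]*1000).astype(np.float32))
    if a<b: a,b,ang=b,a,ang+90
    return np.array([cx,cy])/1000, a, b, (ang+90)%180-90
def heads(zlo=.050,ths=.3):
    p,d,c=frame('top'); out=[]
    for r in arm.trace('head_1','top'):
        if r['score']<ths: continue
        v,u=np.nonzero(r['mask']&(d>0)); w=world(c,u,v,d[v,u]); col=p[v,u].mean(0)
        m=(w[:,2]>zlo)&(w[:,2]<.066)
        if m.sum()>30: out.append((rect(w[m]),np.median(w[m],0),w,col))
    return p,d,c,out
E
python3 - <<'E'
from h import *
p,d,c,o=heads()
for r,m,w,col in o: print(r,m.round(3),col.round())
z=np.load('/tmp/top.npz')
for n in ('top','side'):
    z=np.load(f'/tmp/{n}.npz');c=arm.get_calibration(n);d=z['d'];v,u=np.nonzero(d>0);w=world(c,u,v,d[v,u]);col=z['p'][v,u].astype(int)
    box=(abs(w[:,0]-.56)<.12)&(abs(w[:,1]-.27)<.11)
    red=col[:,0]>col[:,1]+60
    for lab,m in (('plate',(w[:,2]>.006)&(w[:,2]<.018)&(col.max(1)<80)&(col[:,1]<col[:,0]+15)),('jaws+hub',(w[:,2]>.029)&(w[:,2]<.040)&~red),('bed',(w[:,2]>.022)&(w[:,2]<.029)&~red),('lever',red)):
        q=w[m&box]; print(n,lab,len(q),rect(q) if len(q)>5 else '',np.median(q,0).round(4))
    box=(abs(w[:,0]-.597)<.14)&(abs(w[:,1]+.29)<.12)&red; print('tray',rect(w[box&(w[:,2]>.03)]))
p=z['p']
t=np.load('/tmp/top.npz')['p']
a=cv2.resize(t[130:250,100:225],(500,480),interpolation=2); b=cv2.resize(t[145:250,215:370],(0,0),fx=1.9,fy=1.9,interpolation=2)
im=np.zeros((480,800,3),np.uint8); im[:, :500]=a; im[:b.shape[0],500:500+b.shape[1]]=b[:,:300]; save('crop1',im)
E
```

```text
(array([0.48419788, 0.11927848]), 123.06819152832031, 40.45479202270508, -11.244247436523438) [0.482 0.119 0.055] [60. 61. 60.]
(array([0.52203223, 0.00623615]), 123.44722747802734, 39.97063064575195, -14.777244567871094) [0.519 0.006 0.055] [63. 65. 64.]
(array([0.2297641 , 0.29501105]), 122.94151306152344, 40.37582778930664, -48.749237060546875) [0.231 0.294 0.055] [146. 103.  73.]
(array([ 0.47863126, -0.10605252]), 121.99502563476562, 40.92905807495117, 1.8853869438171387) [ 0.476 -0.106  0.055] [61. 62. 61.]
(array([ 0.31809311, -0.1716431 ]), 123.24581909179688, 40.99769592285156, 48.37069320678711) [ 0.317 -0.172  0.055] [ 66. 126.  76.]
top plate 2021 (array([0.56988422, 0.27569962]), 148.3917999267578, 128.45408630371094, 79.17508697509766) [0.5671 0.2541 0.0123]
top jaws+hub 786 (array([0.52444421, 0.2923826 ]), 180.20089721679688, 87.24795532226562, -18.003639221191406) [0.5456 0.2915 0.0335]
top bed 886 (array([0.52259576, 0.28785959]), 174.98910522460938, 118.55152130126953, -13.335662841796875) [0.5693 0.2752 0.0263]
top lever 203 (array([0.47518079, 0.35006796]), 56.32090377807617, 27.10950469970703, -24.950523376464844) [0.475  0.3491 0.0378]
tray (array([ 0.5942005, -0.2767338]), 201.5264129638672, 150.08621215820312, -4.977836608886719)
side plate 1226 (array([0.56778796, 0.28031232]), 153.72482299804688, 130.2649688720703, 79.39273834228516) [0.572  0.3242 0.0121]
side jaws+hub 546 (array([0.52256732, 0.29832245]), 190.92945861816406, 92.44937133789062, -22.26782989501953) [0.5395 0.2994 0.0334]
side bed 633 (array([0.51757776, 0.30002414]), 180.02137756347656, 93.33525085449219, -22.235923767089844) [0.5661 0.2866 0.0259]
side lever 148 (array([0.47631863, 0.34356573]), 76.511962890625, 34.67613983154297, -70.26314544677734) [0.4725 0.3544 0.0377]
tray (array([ 0.59124298, -0.27492609]), 201.7743682861328, 161.0858154296875, -5.020606994628906)
```

View pics/crop1.png

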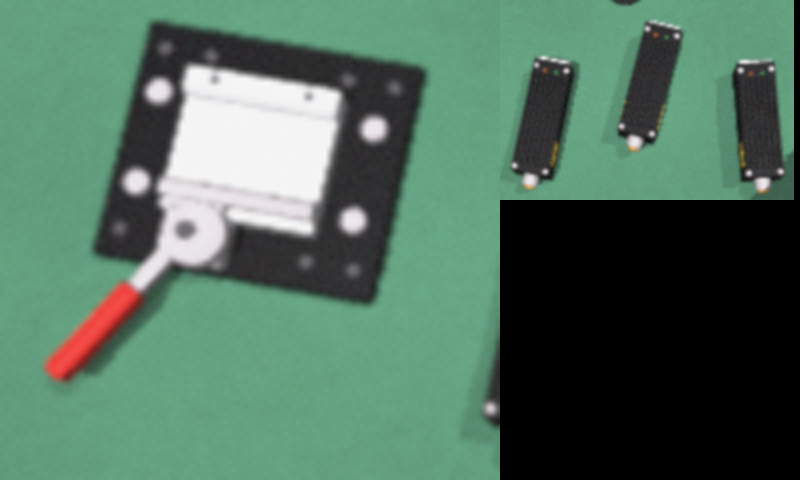

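```bash
cat >> h.py <<'E'
def plan(*targets):
    "targets (x,y,z,yawdeg) -> rows in tool units from measured pose"
    s=arm.get_state(); p=s['eef_pos']; y=s['ee_rot'][2]
    R=np.array([[np.cos(y),np.sin(y),0],[np.sin(y),-np.cos(y),0],[0,0,-1]])
    print('now',p.round(4),np.degrees(s['ee_rot']).round(1),'F',s['force'].round(2),'M',s['moment'].round(3),s['width'].round(4),s['gripper_force'].round(1),'t',round(s['t'],2))
    for t in targets:
        d=R.T@(np.array(t[:3])-p)/.025; a=(np.degrees(y)-t[3]+90)%180-90
        print(t,'->',d.round(2).tolist(),round(a/5,2))
def clamp2w(c,ang,P):
    a=np.radians(ang); R=np.array([[np.cos(a),-np.sin(a)],[np.sin(a),np.cos(a)]]); P=np.atleast_2d(P).astype(float)
    return np.c_[P[:,:2]@R.T+np.array(c)*1,P[:,2]]
def proj(c,X):
    q=(c['mtx']@(c['R']@np.atleast_2d(X).T+np.reshape(c['t'],(3,1)))).T; return q[:,:2]/q[:,2:]
E
python3 - <<'E'
from h import *
plan((.527,.1105,.13,-11.2),(.527,.1105,.019,-11.2))
ims=[]
for n,(x0,x1,y0,y1) in (('top',(105,215,130,230)),('side',(175,275,250,325))):
    t=np.load(f'/tmp/{n}.npz')['p'];c=arm.get_calibration(n);f=5 if n=='side' else 3.6
    im=np.ascontiguousarray(cv2.resize(t[y0:y1,x0:x1],(0,0),fx=f,fy=f,interpolation=2))
    def pl(P,col):
        q=((proj(c,clamp2w((.569,.2775),-100.8,np.array(P)/1000*np.array([1,1,1])))-[x0-.5,y0-.5])*f).astype(int); cv2.polylines(im,[q],True,col,1)
    pl([(-75,-65,12),(75,-65,12),(75,65,12),(-75,65,12)],(0,255,255))
    pl([(-40,18,33),(40,18,33)],(255,0,255)); pl([(-40,-26,33),(40,-26,33),(40,-36,33),(-40,-36,33)],(0,0,255))
    a=np.radians(-120);e=np.array([np.cos(a),np.sin(a)]);k=np.array([-e[1],e[0]])*6.5;pv=np.array([-20,-54])
    pl([(*(pv+38*e+k),39),(*(pv+98*e+k),39),(*(pv+98*e-k),39),(*(pv+38*e-k),39)],(0,0,0))
    ims.append(im)
H=max(i.shape[0] for i in ims); print([i.shape for i in ims])
im=np.hstack([cv2.copyMakeBorder(i,0,H-i.shape[0],0,0,0) for i in ims]); im=cv2.resize(im,None,fx=min(1,800/im.shape[1]),fy=min(1,800/im.shape[1])); save('ov1',im)
E
```

```text
Traceback (most recent call last):
  File "h.py", line 26, in plan
    print('now',p.round(4),np.degrees(s['ee_rot']).round(1),'F',s['force'].round(2),'M',s['moment'].round(3),s['width'].round(4),s['gripper_force'].round(1),'t',round(s['t'],2))
                                                                                                             ^^^^^^^^^^^^^^^^
AttributeError: 'float' object has no attribute 'round'
```

```bash
sed -i "s/s\['width'\].round(4)/round(s['width'],4)/;s/s\['gripper_force'\].round(1)/round(s['gripper_force'],1)/" h.py
cat > ov.py <<'E'
import sys
from h import *
cx,cy,ang=map(float,sys.argv[1:4])
ims=[]
for n,(x0,x1,y0,y1) in (('top',(105,215,130,230)),('side',(175,275,250,325))):
    t=np.load(f'/tmp/{n}.npz')['p'];c=arm.get_calibration(n);f=5 if n=='side' else 3.6
    im=np.ascontiguousarray(cv2.resize(t[y0:y1,x0:x1],(0,0),fx=f,fy=f,interpolation=2))
    def pl(P,col):
        q=((proj(c,clamp2w((cx,cy),ang,np.array(P)/1000))-[x0-.5,y0-.5])*f).astype(int); cv2.polylines(im,[q],True,col,1)
    pl([(-75,-65,12),(75,-65,12),(75,65,12),(-75,65,12)],(0,255,255))
    pl([(-40,18,33),(40,18,33)],(255,0,255)); pl([(-40,-26,33),(40,-26,33),(40,-36,33),(-40,-36,33)],(0,0,255))
    a=np.radians(-120);e=np.array([np.cos(a),np.sin(a)]);k=np.array([-e[1],e[0]])*6.5;pv=np.array([-20,-54])
    pl([(*(pv+38*e+k),39),(*(pv+98*e+k),39),(*(pv+98*e-k),39),(*(pv+38*e-k),39)],(0,0,0))
    ims.append(im)
H=max(i.shape[0] for i in ims)
im=np.hstack([cv2.copyMakeBorder(i,0,H-i.shape[0],0,0,0) for i in ims]); k=min(1,800/im.shape[1]); save(sys.argv[4],cv2.resize(im,None,fx=k,fy=k))
E
python3 ov.py .569 .2775 -100.8 ov1
python3 -c "
from h import *
plan((.527,.1105,.13,-11.2),(.527,.1105,.019,-11.2))"
```

```text
now [ 0.1662 -0.6542  0.2266] [-180.    -0.  -165.7] F [ 0.08 -0.59  0.03] M [-0.008 -0.032  0.012] 0.0876 0.0 t 1.0
(0.527, 0.1105, 0.13, -11.2) -> [-21.52, 26.09, 3.86] 5.09
(0.527, 0.1105, 0.019, -11.2) -> [-21.52, 26.09, 8.3] 5.09
```

View pics/ov1.png

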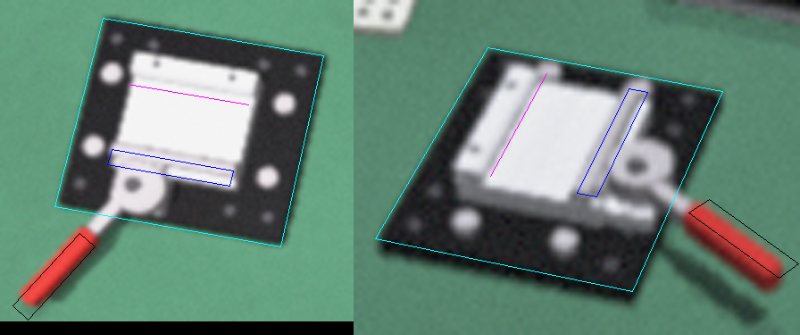

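```bash
python3 - <<'E'
from h import *
for n in ('top','side'):
    z=np.load(f'/tmp/{n}.npz');c=arm.get_calibration(n);d=z['d'];v,u=np.nonzero(d>0);w=world(c,u,v,d[v,u]);col=z['p'][v,u].astype(int)
    a=np.radians(-100.8);R=np.array([[np.cos(a),-np.sin(a)],[np.sin(a),np.cos(a)]])
    q=(w[:,:2]-[.569,.2775])@R*1000; zz=w[:,2]*1000; g=col.mean(1)
    print(n)
    for lab,m,ax,lo in (('y@|x|<30',(q[:,0]>-28)&(q[:,0]<32),1,-50),('x@fixed y 24..36',(q[:,1]>24)&(q[:,1]<36),0,-55),('x@bed -15..10',(abs(q[:,1]+3)<13),0,-55)):
        print(lab,[(int(b),round(float(np.median(zz[k])),0),int(np.median(g[k]))) for b in range(lo,lo+112,2) for k in [m&(abs(q[:,ax]-b)<1)] if k.sum()>3])
    r=(col[:,0]>90)&(col[:,0]>col[:,1]+40)&(abs(w[:,0]-.48)<.08)&(abs(w[:,1]-.34)<.08)&(zz>33); print('lever top',rect(w[r]),clamp2w((0,0),100.8,[*(rect(w[r])[0]-[.569,.2775]),0]))
E
```

```text
top
y@|x|<30 [(-50, 16.0, 62), (-48, 29.0, 78), (-46, 15.0, 51), (-44, 16.0, 51), (-42, 21.0, 75), (-40, 13.0, 59), (-38, 14.0, 53), (-36, 16.0, 100), (-34, 26.0, 195), (-32, 27.0, 239), (-30, 29.0, 217), (-28, 33.0, 223), (-26, 34.0, 231), (-24, 33.0, 227), (-22, 33.0, 215), (-20, 31.0, 216), (-18, 27.0, 234), (-16, 27.0, 242), (-14, 26.0, 244), (-12, 26.0, 244), (-10, 26.0, 244), (-8, 27.0, 244), (-6, 26.0, 244), (-4, 27.0, 244), (-2, 26.0, 244), (0, 27.0, 244), (2, 26.0, 244), (4, 27.0, 244), (6, 25.0, 244), (8, 26.0, 244), (10, 26.0, 244), (12, 26.0, 244), (14, 26.0, 244), (16, 26.0, 244), (18, 27.0, 244), (20, 26.0, 244), (22, 26.0, 244), (24, 27.0, 240), (26, 29.0, 232), (28, 33.0, 240), (30, 33.0, 243), (32, 33.0, 244), (34, 33.0, 244), (36, 33.0, 242), (38, 33.0, 231), (40, 31.0, 207), (46, 12.0, 145), (48, 12.0, 65), (50, 12.0, 46), (52, 12.0, 44), (54, 12.0, 43), (56, 13.0, 42), (58, 12.0, 43), (60, 13.0, 42)]
x@fixed y 24..36 [(-53, 16.0, 140), (-51, 14.0, 75), (-49, 13.0, 58), (-47, 13.0, 99), (-39, 32.0, 216), (-37, 32.0, 230), (-35, 31.0, 239), (-33, 31.0, 241), (-31, 3
[... 3290 characters left out ...]
7.0, 233), (-29, 26.0, 232), (-27, 26.0, 232), (-25, 26.0, 232), (-21, 26.0, 233), (-19, 26.0, 232), (-17, 26.0, 232), (-15, 27.0, 232), (-13, 26.0, 232), (-11, 27.0, 232), (-9, 26.0, 232), (-7, 26.0, 232), (-5, 27.0, 233), (-3, 25.0, 233), (-1, 26.0, 232), (1, 26.0, 233), (3, 27.0, 233), (5, 27.0, 232), (7, 27.0, 233), (9, 27.0, 232), (15, 26.0, 233), (17, 25.0, 233), (19, 25.0, 233), (21, 26.0, 233), (23, 27.0, 233), (25, 26.0, 233), (27, 27.0, 233), (29, 26.0, 234), (31, 26.0, 234), (33, 27.0, 234), (35, 26.0, 232), (37, 26.0, 231), (55, 14.0, 143)]
lever top (array([0.47309317, 0.35299606]), 59.91141128540039, 14.42357063293457, -44.42893600463867) [[-0.05618767 -0.10835461  0.        ]]
```

```bash
python3 -m crank '[[[-4,0,0,1],[-10,8,0,3],[-15,14,0,5],[-21.5,20,0,5.1],[-21.5,26.1,1,5.1],[-21.5,26.1,3.9,5.1],[-21.5,26.1,3.9,5.1],[-21.5,26.1,3.9,5.1],[-21.5,26.1,3.9,5.1],[-21.5,26.1,3.9,5.1],[-21.5,26.1,3.9,5.1],[-21.5,26.1,3.9,5.1]]]' 0 8
```

```text
t: 2.5
eef_pos: [0.4839, -0.0073, 0.151]
ee_rot: [3.141, 0.001, 2.946]
force: [0.7, -0.7, 0.8]
width: 0.0878
gripper_force: 0.0
```

```bash
python3 -c "
from h import *
plan((.527,.1105,.09,-11.2),(.527,.1105,.019,-11.2))"
```

```text
now [ 0.4839 -0.0073  0.151 ] [1.800e+02 1.000e-01 1.688e+02] F [ 0.7  -0.68  0.83] M [-0.085 -0.227 -0.016] 0.0878 0.0 t 2.5
(0.527, 0.1105, 0.09, -11.2) -> [-0.77, 4.96, 2.44] -0.0
(0.527, 0.1105, 0.019, -11.2) -> [-0.77, 4.96, 5.28] -0.0
```

```bash
python3 -m crank '[[[-0.75,4.95,0,0],[-0.75,4.95,1.5,0],[-0.75,4.95,2.4,0],[-0.75,4.95,2.4,0],[-0.75,4.95,2.4,0]]]'; python3 -c "
from h import *
plan((.527,.1105,.019,-11.2))"
```

```text
t: 3.12
eef_pos: [0.5261, 0.1078, 0.0917]
ee_rot: [3.142, 0.001, 2.945]
force: [0.3, 0.2, 0.8]
width: 0.0874
gripper_force: 0.0
now [0.5261 0.1078 0.0917] [180.    0.  168.8] F [0.34 0.17 0.77] M [-0.006 -0.032 -0.022] 0.0874 0.0 t 3.12
(0.527, 0.1105, 0.019, -11.2) -> [-0.01, 0.11, 2.91] -0.01
```

```bash
python3 -m crank '[[[0,0.1,1.5,0],[0,0.1,2.6,0],[0,0.1,2.9,0],[0,0.1,2.9,0]]]' && python3 -m crank '[[[0,0,0,0],[0,0,0,0],[0,0,0,0],[0,0,0,0]]]' 1 8 && python3 -m crank '[[[0,0,-0.5,0],[0,0,-1,0],[0,0,-1.5,0],[0,0,-2,0],[0,0,-2.5,0],[0,0,-3,0],[0,0,-3,0],[0,0,-3,0]]]'
python3 - <<'E'
from h import *
plan()
p,d,c=frame('top'); t=p[110:270,180:400]; q,d,c=frame('side'); s=q[140:260,200:330]
im=np.zeros((480,800,3),np.uint8); a=cv2.resize(t,(440,320)); b=cv2.resize(s,(360,332)); im[:320,:440]=a; im[:332,440:]=b; save('lift1',im[:332])
E
```

```text
t: 3.62
eef_pos: [0.5269, 0.1104, 0.0193]
ee_rot: [3.141, 0.001, 2.945]
force: [0.2, 1.8, 0.1]
width: 0.0879
gripper_force: 0.0
t: 4.12
eef_pos: [0.5264, 0.1107, 0.0185]
ee_rot: [3.141, 0.0, 2.945]
force: [0.2, 0.7, -0.6]
width: 0.0531
gripper_force: 0.0
t: 5.12
eef_pos: [0.5284, 0.1111, 0.0948]
ee_rot: [3.14, 0.004, 2.946]
force: [2.7, -2.8, 6.2]
width: 0.0399
gripper_force: 8.0
now [0.5284 0.1111 0.0948] [179.9   0.2 168.8] F [ 2.68 -2.83  6.16] M [-0.848 -1.101  0.044] 0.0399 8.0 t 5.12
```

View pics/lift1.png

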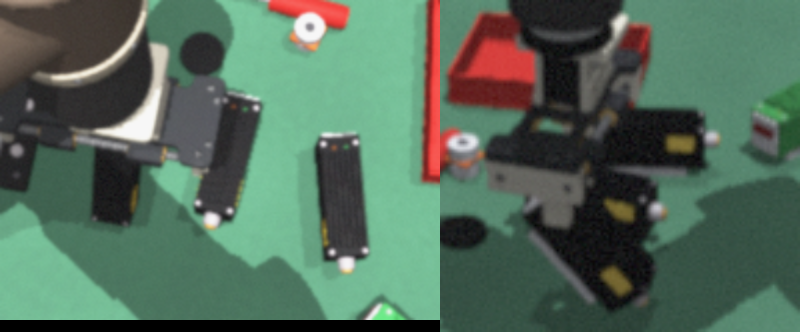

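```bash
python3 -m crank '[[[0,0,-0.4,0],[0,0,-0.8,0],[0,0,-0.8,0],[0,0,-0.8,0],[0,0,-0.8,0],[0,0,-0.8,0]]]'
python3 - <<'E'
from h import *
plan()
p,d,c=frame('side'); v,u=np.mgrid[180:260,200:330]; q=p[180:260,260:290]
w=world(c,u,v,d[v,u]); k=(w[:,2]<.13)&(abs(w[:,1]-.115)<.035)&(w[:,0]>.4)&(w[:,0]<.6)&(d[v,u].ravel()>0)
w=w[k]; print([(round(x,2),w[abs(w[:,0]-x)<.006][:,2].min().round(3),w[abs(w[:,0]-x)<.006][:,2].max().round(3)) for x in np.arange(.4,.6,.012) if (abs(w[:,0]-x)<.006).sum()>3])
E
```

```text
t: 5.98
eef_pos: [0.5262, 0.1106, 0.113]
ee_rot: [-3.141, -0.0, 2.945]
force: [0.5, 0.3, -4.7]
width: 0.04
gripper_force: 8.0
now [0.5262 0.1106 0.113 ] [-180.    -0.   168.8] F [ 0.54  0.34 -4.68] M [ 0.006 -0.06  -0.042] 0.04 8.0 t 5.97
[(np.float64(0.4), np.float64(-0.004), np.float64(0.004)), (np.float64(0.41), np.float64(-0.005), np.float64(0.005)), (np.float64(0.42), np.float64(-0.003), np.float64(0.005)), (np.float64(0.44), np.float64(-0.003), np.float64(0.006)), (np.float64(0.45), np.float64(-0.004), np.float64(0.042)), (np.float64(0.46), np.float64(-0.003), np.float64(0.067)), (np.float64(0.47), np.float64(-0.004), np.float64(0.081)), (np.float64(0.48), np.float64(-0.004), np.float64(0.102)), (np.float64(0.5), np.float64(-0.005), np.float64(0.115)), (np.float64(0.51), np.float64(-0.004), np.float64(0.127)), (np.float64(0.52), np.float64(-0.005), np.float64(0.13)), (np.float64(0.53), np.float64(-0.004), np.float64(0.13)), (np.float64(0.54), np.float64(-0.004), np.float64(0.13)), (np.float64(0.56), np.float64(-0.004), np.float64(0.124)), (np.float64(0.57), np.float64(-0.004), np.float64(0.115)), (np.float64(0.58), np.float64(-0.005), np.float64(0.005)), (np.float64(0.59), np.float64(-0.004), np.float64(0.004))]
```

```bash
python3 -m crank '[[[0,0,0.4,0],[-0.2,0,0.8,0],[-0.4,0,1.2,0],[-0.7,0,1.6,0],[-1,0,2,0],[-1.2,0,2.4,0],[-1.2,0,2.8,0],[-1.2,0,3.1,0],[-1.2,0,3.4,0],[-1.2,0,3.6,0],[-1.2,0,3.6,0]]]'
python3 - <<'E'
from h import *
plan()
p,d,c=frame('side'); v,u=np.mgrid[180:260,200:330]
w=world(c,u,v,d[v,u]); k=(w[:,2]<.13)&(abs(w[:,1]-.115)<.035)&(w[:,0]>.4)&(w[:,0]<.64)&(d[v,u].ravel()>0)
w=w[k]; print([(round(x,2),w[abs(w[:,0]-x)<.006][:,2].max().round(3)) for x in np.arange(.4,.65,.012) if (abs(w[:,0]-x)<.006).sum()>3])
E
```

```text
t: 7.4
eef_pos: [0.5582, 0.1057, 0.024]
ee_rot: [3.14, 0.004, 2.947]
force: [4.9, 1.2, 2.8]
width: 0.04
gripper_force: 8.0
now [0.5582 0.1057 0.024 ] [179.9   0.2 168.8] F [4.87 1.24 2.75] M [ 0.146 -1.765 -0.041] 0.04 8.0 t 7.4
[(np.float64(0.4), np.float64(0.004)), (np.float64(0.41), np.float64(0.006)), (np.float64(0.42), np.float64(0.005)), (np.float64(0.44), np.float64(0.004)), (np.float64(0.45), np.float64(0.006)), (np.float64(0.46), np.float64(0.004)), (np.float64(0.47), np.float64(0.043)), (np.float64(0.48), np.float64(0.06)), (np.float64(0.5), np.float64(0.062)), (np.float64(0.51), np.float64(0.113)), (np.float64(0.52), np.float64(0.129)), (np.float64(0.53), np.float64(0.13)), (np.float64(0.54), np.float64(0.129)), (np.float64(0.56), np.float64(0.13)), (np.float64(0.57), np.float64(0.13)), (np.float64(0.58), np.float64(0.129)), (np.float64(0.59), np.float64(0.113)), (np.float64(0.6), np.float64(0.117)), (np.float64(0.62), np.float64(0.005)), (np.float64(0.63), np.float64(0.006)), (np.float64(0.64), np.float64(0.005))]
```

```bash
python3 -m crank '[[[0,0,0,0],[0,0,0,0],[0,0,0,0],[0.9,0,0,0],[1.8,0,0,0],[1.8,0,0,0],[1.8,0,0,0]]]' 0.2 
cat >> h.py <<'E'
def profile(y0,x0,x1,ang,half=.04):
    "side-view extents along head axis; returns bins of max z along axis direction"
    p,d,c=frame('side'); v,u=np.nonzero(d>0); w=world(c,u,v,d[v,u]); a=np.radians(ang)
    xc=(x0+x1)/2; e=np.array([np.cos(a),np.sin(a)]); s=(w[:,:2]-[xc,y0])@e; t=(w[:,:2]-[xc,y0])@[-e[1],e[0]]
    k=(abs(t)<half)&(abs(s)<(x1-x0)/2)&(w[:,2]>.015)&(w[:,2]<.066); w,s=w[k],s[k]
    print('extent s',s.min().round(4),s.max().round(4),[(round(b,3),w[abs(s-b)<.002][:,2].max().round(3)) for b in np.arange(-.1,.1,.004) if (abs(s-b)<.002).any()])
E
python3 -c "
from h import *
plan(); s=arm.get_state()['eef_pos']; profile(s[1],s[0]-.1,s[0]+.1,-11.2)"
```

```text
t: 8.32
eef_pos: [0.512, 0.1137, 0.0234]
ee_rot: [3.141, 0.0, 2.946]
force: [0.3, 0.3, 0.3]
width: 0.0703
gripper_force: 0.0
now [0.512  0.1137 0.0234] [180.    0.  168.8] F [0.27 0.35 0.26] M [-0.006 -0.045  0.029] 0.0703 0.0 t 8.32
extent s -0.0451 0.0921 [(np.float64(-0.044), np.float64(0.038)), (np.float64(-0.04), np.float64(0.042)), (np.float64(-0.036), np.float64(0.04)), (np.float64(-0.032), np.float64(0.054)), (np.float64(-0.028), np.float64(0.056)), (np.float64(-0.024), np.float64(0.057)), (np.float64(-0.02), np.float64(0.053)), (np.float64(-0.016), np.float64(0.038)), (np.float64(-0.012), np.float64(0.037)), (np.float64(-0.008), np.float64(0.064)), (np.float64(-0.004), np.float64(0.065)), (np.float64(0.02), np.float64(0.032)), (np.float64(0.024), np.float64(0.035)), (np.float64(0.028), np.float64(0.035)), (np.float64(0.032), np.float64(0.036)), (np.float64(0.036), np.float64(0.034)), (np.float64(0.04), np.float64(0.034)), (np.float64(0.044), np.float64(0.035)), (np.float64(0.048), np.float64(0.036)), (np.float64(0.052), np.float64(0.034)), (np.float64(0.056), np.float64(0.035)), (np.float64(0.06), np.float64(0.038)), (np.float64(0.064), np.float64(0.056)), (np.float64(0.068), np.float64(0.061)), (np.float64(0.072), np.float64(0.059)), (np.float64(0.076), np.float64(0.056)), (np.float64(0.08), np.float64(0.057)), (np.float64(0.084), np.float64(0.057)), (np.float64(0.088), np.float64(0.056)), (np.float64(0.092), np.float64(0.052))]
```

```bash
python3 -m crank '[[[-0.6,0,0.15,0],[-1.2,0,0.15,0],[-1.2,0,0.15,0],[-1.2,0,0.15,0],[-1.2,0,0.15,0],[-1.2,0,0.15,0]]]' 1 25 && python3 -m crank '[[[0,0,0,0],[0,0,-0.4,0],[0,0,-0.8,0],[0,0,-1.2,0],[0,0,-1.2,0],[0,0,-1.2,0],[0,0,-1.2,0],[0,0,-1.2,0]]]'
python3 -c "
from h import *
plan(); plan(); s=arm.get_state()['eef_pos']; profile(s[1],s[0]-.1,s[0]+.1,-11.2);plan((.4,0,.1,-11))"
```

```text
t: 9.12
eef_pos: [0.5403, 0.1075, 0.0192]
ee_rot: [-3.141, -0.001, 2.945]
force: [0.2, 0.6, -4.8]
width: 0.0394
gripper_force: 25.0
t: 10.12
eef_pos: [0.5409, 0.1076, 0.0492]
ee_rot: [-3.141, -0.001, 2.945]
force: [-0.2, -0.2, -5.7]
width: 0.0399
gripper_force: 25.0
now [0.5409 0.1076 0.0492] [-180.    -0.   168.8] F [-0.17 -0.16 -5.65] M [0.024 0.017 0.002] 0.0399 25.0 t 10.12
now [0.5409 0.1076 0.0492] [-180.    -0.   168.8] F [-0.17 -0.16 -5.65] M [0.024 0.017 0.002] 0.0399 25.0 t 10.12
extent s -0.076 0.0599 [(np.float64(-0.076), np.float64(0.064)), (np.float64(-0.072), np.float64(0.066)), (np.float64(-0.068), np.float64(0.066)), (np.float64(-0.064), np.float64(0.065)), (np.float64(-0.06), np.float64(0.066)), (np.float64(-0.056), np.float64(0.065)), (np.float64(-0.052), np.float64(0.066)), (np.float64(-0.048), np.float64(0.066)), (np.float64(-0.044), np.float64(0.066)), (np.float64(-0.04), np.float64(0.065)), (np.float64(-0.036), np.float64(0.065)), (np.float64(-0.032), np.float64(0.062)), (np.float64(-0.028), np.float64(0.065)), (np.float64(-0.024), np.float64(0.065)), (np.float
[... 295 characters left out ...]
.float64(0.064)), (np.float64(0.012), np.float64(0.061)), (np.float64(0.016), np.float64(0.062)), (np.float64(0.02), np.float64(0.062)), (np.float64(0.024), np.float64(0.061)), (np.float64(0.028), np.float64(0.063)), (np.float64(0.032), np.float64(0.062)), (np.float64(0.036), np.float64(0.059)), (np.float64(0.04), np.float64(0.064)), (np.float64(0.044), np.float64(0.063)), (np.float64(0.048), np.float64(0.059)), (np.float64(0.052), np.float64(0.061)), (np.float64(0.056), np.float64(0.064)), (np.float64(0.06), np.float64(0.061))]
now [0.5409 0.1076 0.0492] [-180.    -0.   168.8] F [-0.08 -0.18 -3.79] M [-0.009 -0.099  0.034] 0.0396 25.0 t 10.18
(0.4, 0, 0.1, -11) -> [4.69, -5.32, -2.03] -0.05
```

```bash
cat >> h.py <<'E'
def moments(n=16):
    M=[];F=[]
    for i in range(n):
        arm.grab_frame('top'); s=arm.get_state(); M.append(s['moment']);F.append(s['force'])
    M=np.array(M); print('mom',M.mean(0).round(4),'+-',(M.std(0)/n**.5).round(4),'F',np.mean(F,0).round(2))
E
python3 -c "
from h import *
moments()"
```

```text
mom [-0.03   -0.0254  0.0101] +- [0.0058 0.0052 0.0068] F [ 0.02  0.06 -4.68]
```

```bash
python3 -c "
from h import *
plan((.5697,.2773,.11,-100.8))"
```

```text
now [0.541  0.1077 0.0495] [-180.    -0.   168.8] F [ 0.31 -1.34 -5.02] M [-0.029 -0.035  0.027] 0.04 25.0 t 10.97
(0.5697, 0.2773, 0.11, -100.8) -> [0.2, 6.88, -2.42] 17.91
```

```bash
python3 -m crank '[[[0,0,-1.2,-1],[0,0,-2.4,-3],[0,1,-2.4,-5],[0.1,2,-2.4,-7],[0.2,3.2,-2.4,-9],[0.2,4.4,-2.4,-11],[0.2,5.6,-2.4,-13],[0.2,6.9,-2.4,-15],[0.2,6.9,-2.4,-17],[0.2,6.9,-2.4,-18.1],[0.2,6.9,-2.4,-18.1],[0.2,6.9,-2.4,-18.1]]]'
python3 -c "
from h import *
plan((.5697,.2773,.11,-100.8),(.5697,.2773,.049,-100.8))
p,d,c=frame('top');v,u=np.nonzero(d>0);w=world(c,u,v,d[v,u]);k=(abs(w[:,0]-.57)<.12)&(abs(w[:,1]-.277)<.11)
p,d,c=frame('side');save('clampin',cv2.resize(p[200:330,150:310],(640,520)))
"
```

```text
t: 12.48
eef_pos: [0.5697, 0.2778, 0.1094]
ee_rot: [3.141, -0.0, -1.761]
force: [-0.8, -0.8, -4.5]
width: 0.0397
gripper_force: 25.0
now [0.5697 0.2778 0.1094] [ 180.    -0.  -100.9] F [-0.79 -0.84 -4.45] M [-0.001  0.102 -0.012] 0.0397 25.0 t 12.47
(0.5697, 0.2773, 0.11, -100.8) -> [0.02, -0.0, -0.02] -0.02
(0.5697, 0.2773, 0.049, -100.8) -> [0.02, -0.0, 2.42] -0.02
```

View pics/clampin.png

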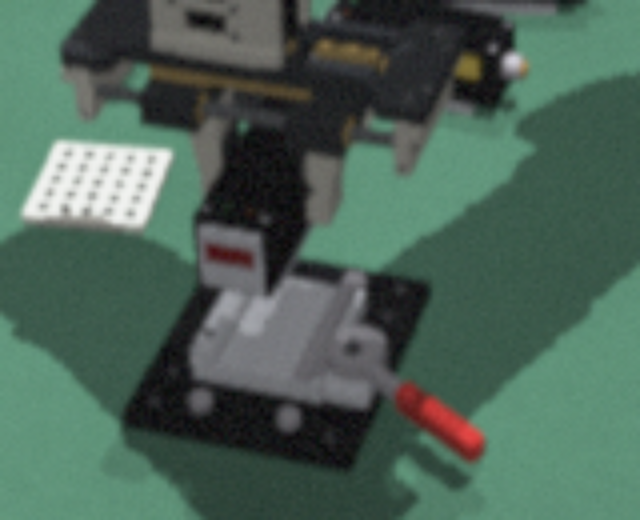

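```bash
python3 -c "
from h import *
p,d,c=frame('side');v,u=np.nonzero(d>0);w=world(c,u,v,d[v,u])
a=np.radians(-100.8);R=np.array([[np.cos(a),-np.sin(a)],[np.sin(a),np.cos(a)]])
q=(w[:,:2]-[.569,.2775])@R*1000;z=w[:,2]*1000
k=(z>100)&(z<146)&(q[:,0]<-54)&(q[:,0]>-66)&(abs(q[:,1])<35)
print(k.sum(),np.percentile(q[k],[1,50,99],axis=0).round(1))
b=(z>80)&(z<146)&(abs(q[:,1])<25);print(np.percentile(q[b,0],[.5,2,98]),np.percentile(z[k],[0,1,99]))
for zz in range(86,150,4):
  b=(abs(z-zz)<2)&(q[:,0]<-45)&(q[:,0]>-66)&(abs(q[:,1])<35)
  if b.sum()>5: print(zz,q[b,1].min().round(1),q[b,1].max().round(1))
"
```

```text
341 [[-65.8 -21.3]
 [-62.7  -3.3]
 [-54.6  19.1]]
[-66.84114436 -66.09235782  15.56443152] [100.16947634 101.5349795  145.83585793]
102 -21.6 17.5
106 -21.7 19.4
110 -21.9 19.0
114 -21.3 19.0
118 -21.5 18.5
122 -21.0 18.3
126 -21.0 18.9
130 -21.4 14.9
134 -20.7 19.9
138 -21.6 19.0
142 -21.1 20.8
146 -20.9 17.5
```

```bash
python3 -m crank '[[[0.1,-0.06,0.6,0],[0.1,-0.06,1.2,0],[0.1,-0.06,1.7,0],[0.1,-0.06,2.1,0],[0.1,-0.06,2.3,0],[0.1,-0.06,2.4,0],[0.1,-0.06,2.5,0],[0.1,-0.06,2.54,0],[0.1,-0.06,2.54,0]]]'
python3 -c "
from h import *
plan();moments(4);plan()"
```

```text
t: 13.75
eef_pos: [0.5709, 0.2752, 0.0462]
ee_rot: [-3.141, 0.0, -1.758]
force: [-0.1, -0.4, -4.1]
width: 0.0398
gripper_force: 25.0
now [0.5709 0.2752 0.0462] [-180.     0.  -100.7] F [-0.14 -0.4  -4.11] M [0.059 0.07  0.017] 0.0398 25.0 t 13.75
mom [0.0447 0.0698 0.0196] +- [0.0152 0.0091 0.015 ] F [ 0.07  0.21 -4.29]
now [0.5709 0.2752 0.0462] [-180.     0.  -100.7] F [-0.72 -0.31 -4.75] M [ 0.036  0.041 -0.008] 0.0399 25.0 t 13.95
```

```bash
python3 -m crank '[[[0,0,-0.5,0],[0,0,-1,0],[0,0,-1,0],[0,0,-1,0],[0,0,-1,0]]]'
python3 -c "
from h import *
moments(24)"
```

```text
t: 14.58
eef_pos: [0.5705, 0.2749, 0.0706]
ee_rot: [3.141, -0.001, -1.758]
force: [0.8, 0.8, -4.2]
width: 0.0397
gripper_force: 25.0
mom [ 0.0368  0.0894 -0.0094] +- [0.0064 0.0065 0.0062] F [-0.01  0.05 -4.47]
```

```bash
python3 -m crank '[[[0,0,0.5,0],[0,0,0.9,0],[0,0,1.02,0],[0,0,1.05,0],[0,0,1.05,0]]]' && python3 -m crank '[[[0,0,0,0],[0,0,0,0],[0,0,0,0],[0,0,-1,0],[0,0,-2.5,0],[0,0,-3,0],[0,0,-3,0],[0,0,-3,0]]]' 0.25
python3 -c "
from h import *
moments(24);plan()"
```

```text
t: 16.4
eef_pos: [0.57, 0.2746, 0.0451]
ee_rot: [3.141, -0.001, -1.758]
force: [-5.7, -1.5, 5.7]
width: 0.0397
gripper_force: 25.0
t: 17.4
eef_pos: [0.5701, 0.2747, 0.1185]
ee_rot: [3.14, -0.001, -1.759]
force: [0.4, -0.3, 0.1]
width: 0.0658
gripper_force: 0.0
mom [0.0314 0.0924 0.0007] +- [0.0074 0.0049 0.0049] F [ 0.04 -0.05  0.1 ]
now [0.5708 0.2751 0.1198] [-180.     0.  -100.7] F [ 0.15 -0.21 -0.39] M [0.04  0.11  0.001] 0.0657 0.0 t 18.6
```

```bash
python3 -c "
from h import *
p,d,c=frame('side');v,u=np.nonzero(d>0);w=world(c,u,v,d[v,u])
a=np.radians(-100.8);R=np.array([[np.cos(a),-np.sin(a)],[np.sin(a),np.cos(a)]])
q=(w[:,:2]-[.5736,.2766])@R*1000;z=w[:,2]*1000
k=(z>40)&(z<90)&(q[:,0]<-50)&(q[:,0]>-72)&(abs(q[:,1])<35)
print(k.sum(),np.percentile(q[k],[1,50,99],axis=0).round(1),np.percentile(z[k],[1,50,99]))
k=(z>70)&(z<90)&(abs(q[:,0])<75)&(abs(q[:,1])<25);print(np.median(z[k]),rect(w[k]))
# lever path: pivot, pusher at radius 70, 20deg behind start etc
ang=-100.8; pv=clamp2w((.5736,.2766),ang,[-.020,-.054,0])[0]
for th,off in ((0,40),(0,16),(.35,12),(.7,12),(1.05,12),(1.4,12),(1.75,12),(1.95,12),(2.1,12),(2.1,40)):
  f=np.radians(ang-120)+th; e=np.array([np.cos(f),np.sin(f)]); b=np.array([e[1],-e[0]]); P=pv[:2]+.072*e+b*off/1000
  plan2=P; print(th,off,P.round(4))
"
```

```text
334 [[-64.1 -25.2]
 [-59.5  -7. ]
 [-50.6  14.4]] [40.64145716 65.6466791  82.0536375 ]
81.36269069059388 (array([0.56885327, 0.27810535]), 130.3685302734375, 39.98340606689453, 78.99063110351562)
0 40 [0.4959 0.3837]
0 16 [0.4803 0.3655]
0.35 12 [0.4612 0.3431]
0.7 12 [0.4525 0.3192]
1.05 12 [0.4524 0.2938]
1.4 12 [0.4611 0.2699]
1.75 12 [0.4774 0.2504]
1.95 12 [0.4894 0.2422]
2.1 12 [0.4994 0.2377]
2.1 40 [0.4719 0.2428]
```

```bash
python3 -c "
from h import *
plan((.4992,.3875,.12,-130.8),(.4992,.3875,.026,-130.8))
for i in range(13):
  th=np.radians(min(10*i,115)); o=20 if i==0 else 16; print(i,((np.array([72*np.sin(th)-o*np.cos(th),72*np.cos(th)+o*np.sin(th)])-[-45,72])/25).round(2),-round(np.degrees(th)/5,2))
"
```

```text
now [0.5708 0.2751 0.1197] [ 180.    -0.  -100.7] F [0.   0.16 0.25] M [0.049 0.088 0.043] 0.0659 0.0 t 18.65
(0.4992, 0.3875, 0.12, -130.8) -> [-3.88, 3.65, -0.01] 6.01
(0.4992, 0.3875, 0.026, -130.8) -> [-3.88, 3.65, 3.75] 6.01
0 [1. 0.] -0.0
1 [1.67 0.07] -2.0
2 [2.18 0.05] -4.0
3 [ 2.69 -0.07] -6.0
4 [ 3.16 -0.26] -8.0
5 [ 3.59 -0.54] -10.0
6 [ 3.97 -0.89] -12.0
7 [ 4.29 -1.29] -14.0
8 [ 4.53 -1.75] -16.0
9 [ 4.68 -2.24] -18.0
10 [ 4.75 -2.75] -20.0
11 [ 4.73 -3.26] -22.0
12 [ 4.68 -3.52] -23.0
```

```bash
python3 -m crank '[[[-1,0.9,0,2],[-2,1.8,0,4],[-3.9,3.65,0,6],[-3.9,3.65,0,6],[-3.9,3.65,1.5,6],[-3.9,3.65,3,6],[-3.9,3.65,3.75,6],[-3.9,3.65,3.75,6]]]' 1 10
python3 -c "
from h import *
plan((.4992,.3875,.026,-130.8))"
```

```text
t: 19.65
eef_pos: [0.4988, 0.3866, 0.0244]
ee_rot: [-3.141, -0.003, -2.282]
force: [0.2, -0.6, 0.6]
width: 0.0007
gripper_force: 0.0
now [0.4988 0.3866 0.0244] [-180.    -0.2 -130.7] F [ 0.2  -0.57  0.56] M [ 0.13   0.063 -0.048] 0.0007 0.0 t 19.65
(0.4992, 0.3875, 0.026, -130.8) -> [-0.04, 0.01, -0.06] 0.01
```

```bash
python3 -m crank '[[[1,0,0,0],[1.65,0.05,0,-2],[2.2,0.05,0,-4],[2.7,-0.05,0,-6],[3.15,-0.25,0,-8],[3.6,-0.55,0,-10],[3.95,-0.9,0,-12],[4.3,-1.3,0,-14],[4.5,-1.75,0,-16],[4.7,-2.25,0,-18],[4.75,-2.75,0,-20],[4.75,-3.25,0,-22]]]'
python3 - <<'E'
from h import *
plan(clamp2w((.5736,.2766),-100.8,[.052,-.070,.0])[0].tolist()[:2]+[.024,-10.8],clamp2w((.5736,.2766),-100.8,[.052,-.100,.0])[0].tolist()[:2]+[.024,-10.8])
p,d,c=frame('side'); save('lev',cv2.resize(p[200:330,150:310],(640,520)))
E
```

```text
t: 21.15
eef_pos: [0.4844, 0.2451, 0.0276]
ee_rot: [-3.14, -0.001, -0.356]
force: [-0.2, 0.2, -0.5]
width: 0.0006
gripper_force: 0.0
now [0.4844 0.2451 0.0276] [-1.799e+02 -1.000e-01 -2.040e+01] F [-0.17  0.16 -0.53] M [-0.044  0.117 -0.024] 0.0006 0.0 t 21.15
[0.4950960640905341, 0.2386377549831089, 0.024, -10.8] -> [0.49, 0.09, 0.14] -1.91
[0.46562744656867344, 0.24425919442068067, 0.024, -10.8] -> [-0.69, 0.29, 0.14] -1.91
```

View pics/lev.png

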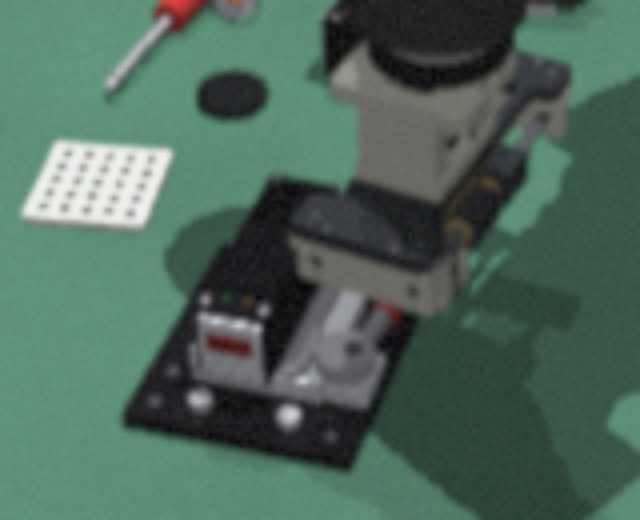

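```bash
python3 -m crank '[[[-1,0,0,0],[-1.5,0,-1,0],[-1.5,0,-3,0],[-1.5,-4,-4,0],[-1.5,-6,-4,0],[-1.5,-6,-4,0]]]' 0
python3 - <<'E'
from h import *
plan()
for n in ('top','side'):
    p,d,c=frame(n);v,u=np.nonzero(d>0);w=world(c,u,v,d[v,u]);col=p[v,u].astype(int)
    r=(col[:,0]>90)&(col[:,0]>col[:,1]+40)&(abs(w[:,0]-.5)<.08)&(abs(w[:,1]-.29)<.12)&(w[:,2]>.033)
    a=np.radians(-100.8);R=np.array([[np.cos(a),-np.sin(a)],[np.sin(a),np.cos(a)]])
    q=(w[r][:,:2]-[.5736,.2766])@R*1000
    print(n,r.sum(),rect(w[r]) if r.sum()>5 else '',np.median(q,0))
p,d,c,o=heads()
for r,m,w,col in o: print(r,m.round(3),col.round())
E
```

```text
t: 21.95
eef_pos: [0.5028, 0.4018, 0.128]
ee_rot: [-3.138, -0.001, -0.364]
force: [-0.5, -0.9, -0.5]
width: 0.0547
gripper_force: 0.0
now [0.5028 0.4018 0.128 ] [-1.798e+02 -1.000e-01 -2.080e+01] F [-0.48 -0.89 -0.53] M [-0.198  0.205 -0.001] 0.0547 0.0 t 21.95
top 186 (array([0.51369012, 0.23901497]), 60.69622802734375, 13.515204429626465, 77.91766357421875) [ 49.06093514 -52.29955721]
side 14 (array([0.45621298, 0.40642227]), 6.335578441619873, 0.07602106034755707, -85.76661205291748) [-106.90241922 -139.99905978]
(array([0.52249359, 0.00609543]), 123.12205505371094, 40.43991470336914, -14.566429138183594) [0.519 0.006 0.055] [65. 67. 65.]
(array([0.55750909, 0.26722458]), 133.1668701171875, 35.859886169433594, -83.47953367233276) [0.558 0.234 0.06 ] [48. 47. 46.]
(array([0.22976151, 0.29518918]), 122.54064178466797, 40.4449462890625, -48.66743469238281) [0.23  0.294 0.055] [146. 105.  75.]
(array([ 0.47888852, -0.10629038]), 122.3209228515625, 40.803802490234375, 2.643787384033203) [ 0.476 -0.106  0.055] [63. 65. 63.]
(array([ 0.31777277, -0.17170499]), 123.4236831665039, 41.485721588134766, 48.717159271240234) [ 0.317 -0.172  0.055] [ 90. 182. 106.]
```

```bash
python3 -c "
from h import *
plan((.52,-.1045,.1,2.2))"
```

```text
now [0.5012 0.3986 0.1264] [-180.     0.   -20.8] F [ 0.02 -0.44 -0.23] M [-0.089  0.2   -0.037] 0.071 0.0 t 22.15
(0.52, -0.1045, 0.1, 2.2) -> [7.86, 18.54, 1.05] -4.61
```

```bash
python3 -m crank '[[[1,2.5,0,0],[2,5,0,-1],[3,7.5,0,-2],[4,10,0,-3],[5,12.5,0,-4],[6.4,15,0,-4.6],[7.85,18.5,0,-4.6],[7.85,18.5,1,-4.6],[7.85,18.5,1,-4.6],[7.85,18.5,1,-4.6],[7.85,18.5,1,-4.6]]]' 0
python3 -c "
from h import *
plan((.52,-.1045,.019,2.2));moments(16);plan((.52,-.1045,.019,2.2))"
```

```text
t: 23.52
eef_pos: [0.5213, -0.1027, 0.1018]
ee_rot: [-3.141, -0.001, 0.04]
force: [-0.4, 0.9, 0.1]
width: 0.0876
gripper_force: 0.0
now [ 0.5213 -0.1027  0.1018] [-1.8e+02 -1.0e-01  2.3e+00] F [-0.39  0.86  0.12] M [-0.057  0.141 -0.011] 0.0876 0.0 t 23.52
(0.52, -0.1045, 0.019, 2.2) -> [-0.06, 0.07, 3.31] 0.02
mom [-0.078   0.1517  0.0007] +- [0.0081 0.0083 0.0074] F [ 0.17  0.03 -0.14]
now [ 0.5211 -0.1036  0.101 ] [180.    0.    2.2] F [0.02 0.39 0.02] M [-0.083  0.136  0.033] 0.0877 0.0 t 24.32
(0.52, -0.1045, 0.019, 2.2) -> [-0.05, 0.03, 3.28] 0.01
```

```bash
python3 -m crank '[[[0,0,1.5,0],[0,0,2.8,0],[0,0,3.28,0],[0,0,3.28,0]]]' 0.2 8 && python3 -m crank '[[[0,0,0,0],[0,0,0,0],[0,0,0,0],[0,0,0,0],[0,0,0,0],[0,0,-0.5,0],[0,0,-1,0],[0,0,-1.5,0],[0,0,-2,0],[0,0,-2.6,0],[0,0,-3.2,0],[0,0,-3.6,0]]]' 1 8 && python3 -m crank '[[[0,0,0,0],[0,0,0,0],[0,0,0,0]]]'
python3 - <<'E'
from h import *
plan()
p,d,c=frame('side'); save('tiltC',cv2.resize(p[130:240,210:340],(650,550)))
E
```

```text
t: 24.82
eef_pos: [0.5209, -0.1037, 0.0187]
ee_rot: [3.141, 0.001, 0.039]
force: [-0.7, -0.9, -1.4]
width: 0.0702
gripper_force: 0.0
t: 26.32
eef_pos: [0.5216, -0.1035, 0.1103]
ee_rot: [-3.141, -0.001, 0.039]
force: [1.0, -0.2, -3.8]
width: 0.0398
gripper_force: 8.0
t: 26.7
eef_pos: [0.5207, -0.1036, 0.1083]
ee_rot: [3.142, 0.001, 0.039]
force: [0.8, 0.6, -3.8]
width: 0.04
gripper_force: 8.0
now [ 0.5207 -0.1036  0.1083] [1.8e+02 1.0e-01 2.2e+00] F [ 0.85  0.56 -3.82] M [-0.071  0.035 -0.028] 0.04 8.0 t 26.7
```

View pics/tiltC.png

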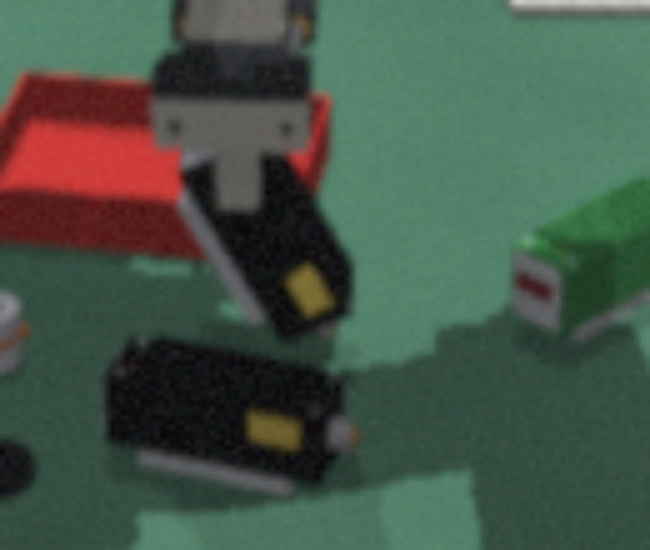

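```bash
python3 -m crank '[[[0,0,0.4,0],[0.2,0,0.8,0],[0.4,0,1.2,0],[0.7,0,1.6,0],[1,0,2,0],[1.2,0,2.4,0],[1.2,0,2.8,0],[1.2,0,3.1,0],[1.2,0,3.4,0],[1.2,0,3.55,0],[1.2,0,3.55,0]]]' && python3 -m crank '[[[0,0,0,0],[0,0,0,0],[0,0,0,0],[-0.9,0,0,0],[-1.8,0,0,0],[-1.8,0,0,0]]]' 0.2
python3 -c "
from h import *
plan(); s=arm.get_state()['eef_pos']; profile(s[1],s[0]-.1,s[0]+.1,2.2)"
```

```text
t: 28.12
eef_pos: [0.5567, -0.1019, 0.0219]
ee_rot: [3.141, -0.009, 0.042]
force: [6.6, 0.7, 5.0]
width: 0.0399
gripper_force: 8.0
t: 28.88
eef_pos: [0.5043, -0.1043, 0.0201]
ee_rot: [-3.142, 0.001, 0.039]
force: [0.1, -0.2, -0.5]
width: 0.0699
gripper_force: 0.0
now [ 0.5043 -0.1043  0.0201] [-1.8e+02  1.0e-01  2.2e+00] F [ 0.13 -0.23 -0.51] M [-0.09   0.097 -0.051] 0.0699 0.0 t 28.88
extent s -0.0158 0.1 [(np.float64(-0.016), np.float64(0.033)), (np.float64(-0.012), np.float64(0.033)), (np.float64(0.012), np.float64(0.043)), (np.float64(0.016), np.float64(0.04)), (np.float64(0.02), np.float64(0.039)), (np.float64(0.024), np.float64(0.043)), (np.float64(0.028), np.float64(0.046)), (np.float64(0.032), np.float64(0.046)), (np.float64(0.036), np.float64(0.042)), (np.float64(0.04), np.float64(0.042)), (np.float64(0.044), np.float64(0.06)), (np.float64(0.048), np.float64(0.061)), (np.float64(0.052), np.float64(0.06)), (np.float64(0.056), np.float64(0.061)), (np.float64(0.06), np.float64(0.06)), (np.float64(0.064), np.float64(0.06)), (np.float64(0.068), np.float64(0.061)), (np.float64(0.072), np.float64(0.061)), (np.float64(0.076), np.float64(0.062)), (np.float64(0.08), np.float64(0.063)), (np.float64(0.084), np.float64(0.061)), (np.float64(0.088), np.float64(0.062)), (np.float64(0.092), np.float64(0.059)), (np.float64(0.096), np.float64(0.064))]
```

```bash
python3 - <<'E'
from h import *
for n in ('side','top'):
    p,d,c=frame(n); v,u=np.nonzero(d>0); w=world(c,u,v,d[v,u])
    k=(abs(w[:,1]+.102)<.024)&(w[:,2]>.03)&(w[:,2]<.066)&(w[:,0]>.38)&(w[:,0]<.7); x=w[k]
    print(n,[(round(b,3),int(1000*x[abs(x[:,0]-b)<.0025][:,2].max()),int(1000*np.ptp(x[abs(x[:,0]-b)<.0025][:,1]))) for b in np.arange(.4,.7,.005) if (abs(x[:,0]-b)<.0025).any()])
E
```

```text
side [(np.float64(0.49), 38, 6), (np.float64(0.495), 32, 3), (np.float64(0.52), 44, 3), (np.float64(0.525), 43, 11), (np.float64(0.53), 45, 8), (np.float64(0.535), 47, 3), (np.float64(0.54), 43, 8), (np.float64(0.545), 43, 2), (np.float64(0.55), 58, 17), (np.float64(0.555), 60, 34), (np.float64(0.56), 61, 40), (np.float64(0.565), 59, 37), (np.float64(0.57), 60, 46), (np.float64(0.575), 60, 41), (np.float64(0.58), 60, 36), (np.float64(0.585), 61, 41), (np.float64(0.59), 61, 42), (np.float64(0.595), 60, 39), (np.float64(0.6), 61, 37), (np.float64(0.605), 63, 37), (np.float64(0.61), 56, 39), (np.float64(0.615), 56, 38), (np.float64(0.62), 53, 43), (np.float64(0.625), 52, 21), (np.float64(0.645), 34, 7), (np.float64(0.65), 37, 15), (np.float64(0.655), 35, 8), (np.float64(0.66), 34, 11), (np.float64(0.665), 35, 10), (np.float64(0.67), 37, 3)]
top [(np.float64(0.495), 40, 9), (np.float64(0.5), 39, 8)]
```

```bash
python3 -m crank '[[[1.2,0,0,0],[2.5,0,0,0],[2.5,0,0,0],[2.5,0,0,0]]]' 0.2
python3 - <<'E'
from h import *
plan()
p,d,c=frame('side'); save('gripC',cv2.resize(p[130:240,190:320],(650,550)))
v,u=np.nonzero(d>0); w=world(c,u,v,d[v,u])
k=(abs(w[:,1]+.1)<.03)&(w[:,2]>.02)&(w[:,2]<.066)&(w[:,0]>.38)&(w[:,0]<.7); x=w[k]
print([(round(b,3),int(1000*x[abs(x[:,0]-b)<.0025][:,2].max()),(1000*x[abs(x[:,0]-b)<.0025][:,1]).min().round(),(1000*x[abs(x[:,0]-b)<.0025][:,1]).max().round()) for b in np.arange(.4,.7,.005) if (abs(x[:,0]-b)<.0025).any()])
E
```

```text
t: 29.52
eef_pos: [0.5682, -0.1017, 0.0197]
ee_rot: [-3.142, 0.001, 0.039]
force: [-0.3, 0.2, -0.9]
width: 0.0702
gripper_force: 0.0
now [ 0.5682 -0.1017  0.0197] [-1.8e+02  1.0e-01  2.2e+00] F [-0.26  0.22 -0.93] M [-0.085  0.226 -0.013] 0.0702 0.0 t 29.52
[(np.float64(0.49), 39, np.float64(-105.0), np.float64(-96.0)), (np.float64(0.495), 41, np.float64(-105.0), np.float64(-94.0)), (np.float64(0.5), 55, np.float64(-123.0), np.float64(-79.0)), (np.float64(0.505), 58, np.float64(-122.0), np.float64(-76.0)), (np.float64(0.51), 63, np.float64(-120.0), np.float64(-78.0)), (np.float64(0.515), 60, np.float64(-120.0), np.float64(-78.0)), (np.float64(0.52), 61, np.float64(-120.0), np.float64(-78.0)), (np.float64(0.525), 60, np.float64(-123.0), np.float64(-78.0)), (np.float64(0.53), 62, np.float64(-120.0), np.float64(-73.0)), (np.float64(0.535), 40, np.float64(-87.0), np.float64(-77.0)), (np.float64(0.54), 40, np.float64(-85.0), np.float64(-75.0)), (np.float64(0.545), 42, np.float64(-86.0), np.float64(-77.0)), (np.float64(0.55), 42, np.float64(-88.0), np.float64(-77.0)), (np.float64(0.555), 4
[... 722 characters left out ...]
71.0)), (np.float64(0.645), 37, np.float64(-92.0), np.float64(-70.0)), (np.float64(0.65), 38, np.float64(-95.0), np.float64(-70.0)), (np.float64(0.655), 37, np.float64(-96.0), np.float64(-72.0)), (np.float64(0.66), 36, np.float64(-94.0), np.float64(-76.0)), (np.float64(0.665), 38, np.float64(-115.0), np.float64(-71.0)), (np.float64(0.67), 37, np.float64(-117.0), np.float64(-72.0)), (np.float64(0.675), 26, np.float64(-119.0), np.float64(-74.0)), (np.float64(0.68), 29, np.float64(-117.0), np.float64(-72.0)), (np.float64(0.685), 29, np.float64(-107.0), np.float64(-70.0)), (np.float64(0.69), 25, np.float64(-98.0), np.float64(-71.0)), (np.float64(0.695), 23, np.float64(-80.0), np.float64(-74.0))]
```

View pics/gripC.png

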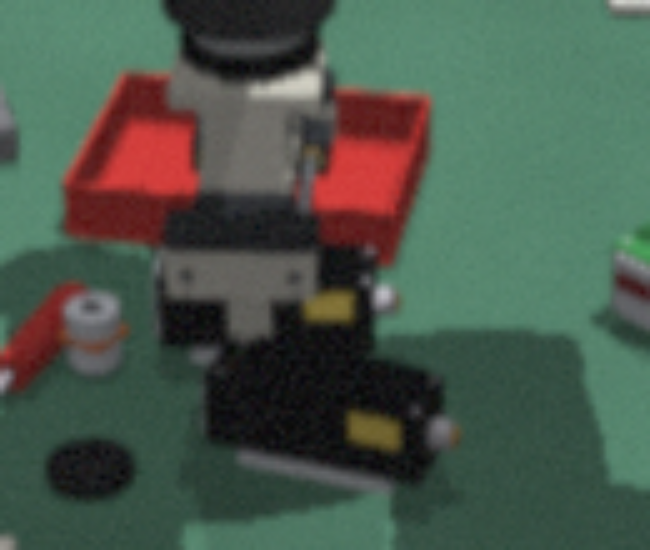

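```bash
python3 -m crank '[[[-0.2,0,0,0],[-0.2,0,0,0],[-0.2,0,0,0],[-0.2,0,0,0],[-0.2,0,0,0],[-0.2,0,0,0],[-0.2,0,-0.5,0],[-0.2,0,-1,0],[-0.2,0,-1.5,0],[-0.2,0,-1.6,0],[-0.2,0,-1.6,0]]]' 1 25
python3 -c "
from h import *
moments(16);plan((.592,-.276,.11,-5),(.592,-.276,.0235,-5))"
```

```text
t: 30.95
eef_pos: [0.5636, -0.1018, 0.0605]
ee_rot: [-3.141, -0.0, 0.039]
force: [-0.9, -0.8, -4.7]
width: 0.0399
gripper_force: 25.0
mom [-0.0805  0.0552  0.0019] +- [0.007  0.0096 0.0058] F [ 0.14  0.01 -3.97]
now [ 0.5636 -0.1018  0.0603] [-180.    -0.     2.3] F [ 0.27  0.09 -4.31] M [-0.113  0.004  0.003] 0.0399 25.0 t 31.75
(0.592, -0.276, 0.11, -5) -> [0.86, 7.01, -1.99] 1.45
(0.592, -0.276, 0.0235, -5) -> [0.86, 7.01, 1.47] 1.45
```

```bash
python3 -m crank '[[[0,0,-1,0],[0,0.5,-2,0],[0.4,2,-2,0.7],[0.85,4.2,-2,1.4],[0.85,6,-2,1.45],[0.85,7,-2,1.45],[0.85,7,-1,1.45],[0.85,7,0,1.45],[0.85,7,0.7,1.45],[0.85,7,1.15,1.45],[0.85,7,1.3,1.45],[0.85,7,1.4,1.45]]]' && python3 -m crank '[[[0,0,0.04,0],[0,0,0.04,0]]]' 
python3 -c "
from h import *
plan((.592,-.276,.0235,-5))"
```

```text
t: 33.25
eef_pos: [0.5923, -0.2759, 0.0257]
ee_rot: [3.141, -0.001, -0.087]
force: [0.2, 0.1, -4.0]
width: 0.04
gripper_force: 25.0
t: 33.5
eef_pos: [0.592, -0.2759, 0.0247]
ee_rot: [3.142, -0.001, -0.087]
force: [-1.1, -0.9, -4.5]
width: 0.04
gripper_force: 25.0
now [ 0.592  -0.2759  0.0247] [180.  -0.  -5.] F [-1.08 -0.91 -4.52] M [-0.073  0.046 -0.044] 0.04 25.0 t 33.5
(0.592, -0.276, 0.0235, -5) -> [-0.0, 0.01, 0.05] 0.0
```

```bash
python3 -m crank '[[[0,0,0.06,0],[0,0,0.08,0],[0,0,0.08,0]]]' && python3 -m crank '[[[0,0,0,0],[0,0,0,0],[0,0,0,0],[0,0,-1,0],[0,0,-3,0],[0,0,-5,0],[-1.5,2,-5,0],[-3,4,-5,0],[-3,4,-5,0]]]' 0.25
python3 - <<'E'
from h import *
plan()
p,d,c,o=heads()
save('end',p)
for r,m,w,col in o: print(r,m.round(3),col.round())
for n in ('top','side'):
    p,d,c=frame(n);v,u=np.nonzero(d>0);w=world(c,u,v,d[v,u]);col=p[v,u].astype(int)
    a=np.radians(-100.8);R=np.array([[np.cos(a),-np.sin(a)],[np.sin(a),np.cos(a)]])
    q=(w[:,:2]-[.5736,.2766])@R*1000; z=w[:,2]*1000
    k=(z>74)&(z<92)&(abs(q[:,0])<80)&(abs(q[:,1])<40); print(n,'clamped',rect(w[k]),np.percentile(q[k],[1,50,99],axis=0).round(1),np.median(z[k]))
    r=(col[:,0]>90)&(col[:,0]>col[:,1]+40)&(z>33)&(z<45)&(abs(q[:,0]-48)<45)&(abs(q[:,1]+54)<30); print('lever',rect(w[r]))
E
```

```text
t: 33.88
eef_pos: [0.5921, -0.276, 0.0245]
ee_rot: [3.141, -0.001, -0.087]
force: [-4.8, 2.3, 9.4]
width: 0.04
gripper_force: 25.0
t: 35.0
eef_pos: [0.5055, -0.3715, 0.1474]
ee_rot: [3.142, 0.0, -0.091]
force: [0.5, 0.0, 0.2]
width: 0.0657
gripper_force: 0.0
now [ 0.5055 -0.3715  0.1474] [180.    0.   -5.2] F [0.49 0.03 0.25] M [-0.05   0.046  0.007] 0.0657 0.0 t 35.0
(array([0.55754266, 0.26673373]), 134.60816955566406, 38.188201904296875, -82.65265035629272) [0.558 0.233 0.06 ] [62. 60. 59.]
(array([0.52232489, 0.00623757]), 123.08407592773438, 40.39047622680664, -14.415168762207031) [0.519 0.006 0.055] [64. 66. 64.]
top clamped (array([0.5754317 , 0.27450977]), 124.2311019897461, 41.74111557006836, 79.3682632446289) [[-57.8 -17.7]
 [  4.3   1.5]
 [ 62.6  22. ]] 81.6105814994167
lever (array([0.51388416, 0.23849768]), 59.64937973022461, 13.253763198852539, 79.6404037475586)
side clamped (array([0.57222162, 0.27659949]), 127.33026885986328, 41.04227066040039, 78.38384246826172) [[-61.6 -20.7]
 [ -8.9  -1.9]
 [ 61.6  18.4]] 81.59872074925885
lever (array([0.51102078, 0.2402657 ]), 58.7462043762207, 13.104334831237793, 78.26150512695312)
```

View pics/end.png

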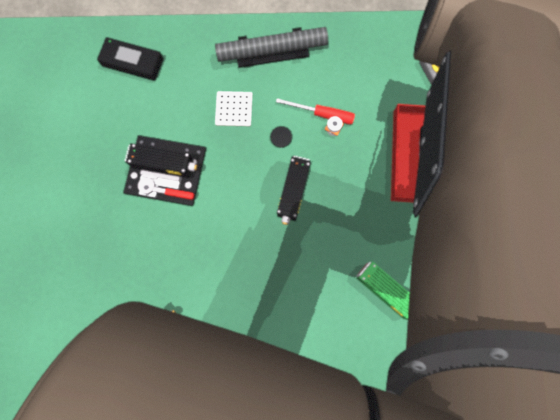

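```bash
python3 - <<'E'
from h import *
p,d,c=frame('side');v,u=np.nonzero(d>0);w=world(c,u,v,d[v,u]);col=p[v,u].astype(int)
k=(w[:,2]>.05)&(w[:,2]<.07)&(abs(w[:,0]-.592)<.09)&(abs(w[:,1]+.276)<.06)
print(k.sum(),rect(w[k]),np.percentile(w[k][:,2],[5,50,95]))
plan()
E
```

```text
371 (array([ 0.58982568, -0.27389923]), 123.90663146972656, 53.81954574584961, -3.4832000732421875) [0.05172138 0.06022848 0.0646653 ]
now [ 0.509  -0.3684  0.1471] [180.    0.   -4.9] F [0.23 0.52 0.02] M [-0.043  0.154  0.034] 0.0656 0.0 t 35.25
```

The head in the tray stands level, with its roof at about 60 mm. The clamp is shut on a sound head, and the third head stands on the bench.

```bash
python3 -c "
from station import arm
print(arm.job_done())"
```

```text
the job is handed in; nothing more can be done
None
```

I handed the job in after about 35 s of robot time: the loose head (the right-hand one, by its shifted wrist moment) stands in the red tray, a sound head is shut in the clamp, and the third, never lifted and taken as sound by elimination, still stands upright on the bench; the hand-in call gave no verdict.

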